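# Nest the slim clay pot and put the pot tray away

### The arm

A 6-joint arm with a two-finger parallel gripper is mounted at the origin on the work surface. World frame = base frame: x ahead of the robot, y to its left, z up, the work surface at z = 0. Lengths are in m, angles in rad, forces in N, time in s.
With the tool pointing down it reaches from about 0.275 to 0.825 m from the base axis. Payload 5.2 kg.
Tool frame: the origin (TCP) lies midway between the tips of the shut fingers; the grasp point (between the pads) lies 19 mm behind it; z points along the fingers, y is the line along which they close (so a half turn about z gives the same grasp; the last joint's range is limited). The gripper opens to 93 mm and grips with 3 to 60 N. Pads are 15 mm wide; open, the fingers measure 128 mm over their backs; the gripper's body (75 mm by 188 mm) begins 65 mm behind the grasp point.
Start: joints at [-1.485, 0.259, 1.535, -0, 1.348, -0.203], TCP at [0.157, -0.527, 0.219] pointing down, gripper open.
Joint ranges: [-3.14, 3.14], [-0.91, 2.08], [0.19, 2.58], [-1.22, 4.36], [0.22, 2.71], [-3.12, 3.12]. Speed limits (rad/s): [2.57, 2.57, 3.14, 3.14, 3.14, 3.14].

### API

Orientations are given as a unit quaternion [x, y, z, w].
In Python, from station import manip gives the robot as it stands.
- The arm moves only by the tool drive_tool, never from a script. Its argument "deltas" is a list of rows, each a list of 3 entries, a list of its own where there are three numbers: the closure, from -1 (fully open) to 1 (shut), so that 0 is half open, then the shift along the world's x, y, z in m, then the turn about the world's z in rad. In form: [[grip, [x, y, z], roll], ...]. A call has 1 to 5 rows; each row shifts and turns the commanded pose from where the row before left it; what a row does not reach is not made up. A row lasts 1/10 s, in which the tool goes at most 50 mm and 8.59 degrees, less where a joint would pass 70% of its speed; a pose out of reach is approached as far as the arm can. A call with a gripper value outside its range is refused whole. The fingers move at their own pace and stop on an object; the grip force is fixed at half the most. Time passes only in rows, so rows that do not move let the fingers close. It gives the time, the measured TCP pose, the force, the opening and the grip force at its end, in the units of the state.
- manip.read_state(): the state, without advancing time (a new reading comes with each control period).
- manip.read_camera(name): name is "side" or "top" or "wrist"; returns a dict with "color" (384x512x3 uint8, red, green, blue), "vertical_fov" (degrees; the focal length in pixels is half the picture's height over the tangent of half this angle, whatever the lens; pixels are square), "cx", "cy" (the principal point, pixels), "rvec" (rotation vector, rad) and "tvec" (3), from world to camera coordinates, as OpenCV has them. Camera axes: x right, y down, z forward; pixel columns grow to the right and rows downward; lengths in m; the calibration is good to about 2 mm. A picture is of the moment at which its call begins. There is no depth.
- manip.close_job(): hands the job in; it is judged then, once.
Trained networks look in a picture, given as the dict that the camera call returned (one of the last four; its "shot" number tells which), for a name from the list of things; names that differ only in an ending like _2 or _b are one class to them, and where a whole thing is asked for, a point or a joint stands for the part that bears it (a point fixed in the world has none). Each returns a list of dicts, best first, with "score" (0 to 1); they miss things now and then, are a little off and sometimes report something else, mostly with a low value. They report only what shows in the picture. A call takes as long as a camera call. They do not tell look-alikes from the thing itself.
- manip.look_for(query, picture): "point" ([column, row] in pixels, amid what is visible of it).
The state is a dict: "clock": time; "qpos": joint angles; "qvel": joint speeds; "joint_torque": joint torques, N m; "position": TCP position; "tcp_rot": TCP orientation; "force": force on the tool from outside, world axes, zero at the start; "torque": the same for the moment, N m; "opening": finger opening in m; "gripper_force": force on a finger pad.
Only numpy, scipy, OpenCV 4.12 (cv2) and the standard library are available. Lean on these libraries where they do the work, as an engineer would, in place of code of your own. Each camera call takes 0.05 s, during which the arm holds its last target. There are 200 camera calls.

### The job

Tidy the clay pots: while the wooden pot tray is still pulled out, gently lower the slim clay pot upright into the clay cover pot on the tray until it just rests there under its own weight, neither dropped in nor pressed down so that it wedges, and let go of it. Then push the tray by its front board fully home against the back of the rack, with the pot still nested upright in it. Do not disturb the squat pot, bottle, hammer, watering rose or tag holder.

Things in the scene. Friction and masses are not known exactly. Their poses are not given: they have to be found in the camera images.
- slim_pot_mid (a point): Centre, half-way up, of the slim terracotta flowerpot to be nested: loose, upright, mouth up, 95 mm tall, 0.13 to 0.25 kg. Outside it tapers from 40 mm diameter at the foot to 60 mm at 70 mm up; above is a straight rim band 64 mm in diameter, 25 mm high, wall 7 mm. z up; round, so yaw does not matter. May swap places with the squat pot.
- slim_pot: The same slim pot; origin at the centre of its underside, z up. Clay on clay is stiff: once it touches the bore it goes hardly any deeper, so come down slowly (about 15 mm/s) over the last 15 mm and stop at the first light contact.
- cover_mouth (a point): Centre of the mouth, at rim level (118 mm above the cabinet top), of the terracotta cover pot fixed on the tray; z up, x towards home. Mouth 55 mm inside, 76 mm over the rim. Its bore narrows downwards with the slim pot's own taper: the slim pot comes to rest on it, clear of the floor, with its foot about 54 mm and its centre about 6 mm below the rim, its top 41 mm above.
- push_board (a point): Middle of the front face of the tray's upright plywood front board, where it is pushed. Board 100 mm wide, 12 mm thick, from 16 to 100 mm above the cabinet top; this point is 66 mm up and 140 mm in front of the cover pot's axis. Moves with the tray; x points the way the tray is pushed, z up.
- tray (a joint): Travel of the sliding tray in m: 0 fully pulled out, 0.12 fully home against the rack's back stop; it starts between 0 and 0.03. It slides along the rack's x axis with about 2.5 N of friction and stays where it is left.
- pot_rack: Wooden rack fixed to the cabinet top, 340 x 170 mm, with low side runners (35 mm high) and a 55 mm back stop at its far end; carries the tray. Origin at the centre of its underside; x points along the tray's travel towards home, z up; its place and yaw vary.
- squat_pot_mid (a point): Centre, half-way up, of a squat terracotta pot, 90 mm rim diameter, 70 mm tall, too wide for the cover pot; loose, to be left alone. z up.
- glass_bottle: Clear glass bottle with steel cap, 68 mm diameter, 190 mm tall, standing loose; origin under its foot. Leave alone.
- claw_hammer: Hammer with a wooden handle, 280 mm long, lying loose; x from handle to head. Leave alone.
- watering_rose: Green watering-can rose standing on its 72 mm face, 70 mm tall, loose; origin at the centre of its underside. Leave alone.
- tag_holder: White plastic pot tag holder, an open box 60 x 100 mm and 70 mm tall with tags standing in it to about 110 mm, loose; origin at the centre of its underside. Leave alone.
Mind the look-alikes: they are no part of the job. Leave any purple look-alike of the slim_pot alone.

How it is judged:
On the way, in this order (a step that is already met when the one before it is completed fails the run):
1. the slim pot rests nested and released in the cover pot while the tray is still pulled out (z of slim_pot_mid in the frame of cover_mouth below 0.006 m and horizontal distance between slim_pot_mid and cover_mouth below 0.008 m and angle between slim_pot_mid's own z axis and vertical below 0.12 rad and contact force between the fingers and slim_pot below 0.1 N and value of joint tray below 0.06 m), for 0.2 s.
2. the tray is pushed fully home (value of joint tray above 0.114 m), for 0.2 s.
At the end, for the whole second after the job is handed in: The slim pot stands nested in the cover pot (its centre no more than 6 mm above the cover pot's mouth, within 8 mm of its axis, tilted less than 0.12 rad), released and at rest, and the tray is within 6 mm of its back stop (joint above 0.114) (z of slim_pot_mid in the frame of cover_mouth below 0.006 m and horizontal distance between slim_pot_mid and cover_mouth below 0.008 m and angle between slim_pot_mid's own z axis and vertical below 0.12 rad and linear speed of slim_pot below 0.02 m/s and value of joint tray above 0.114 m); the robot touches nothing.
It fails at once if the slim pot is pressed down hard into the cover pot (more than 40 N between them, summed over the contacts, while the fingers touch it) (contact force between the fingers and slim_pot above 0.5 N and contact force between slim_pot and pot_rack above 40 N).
It fails at once if the slim pot is dropped into the cover pot (faster than 0.4 m/s at its mouth, a fall of over about 10 mm) (linear speed of slim_pot above 0.4 m/s and horizontal distance between slim_pot_mid and cover_mouth below 0.04 m and z of slim_pot_mid in the frame of cover_mouth below 0.06 m).
It fails at once if the squat pot is disturbed (30 mm) (distance of squat_pot_mid from where it was at the start of the episode above 0.03 m).
It fails at once if the bottle, hammer, watering rose or tag holder is disturbed (moved 30 mm) (distance of any of glass_bottle, claw_hammer, watering_rose, tag_holder from where it was at the start of the episode above 0.03 m).
It also fails if it takes over 56 s, if anything falls off the work surface, if the arm or the gripper's body presses on something with over 40 N, if the wrist force passes 120 N, or if a joint passes its speed limit or range.

## Working session

There is one attempt and no reset: what is moved stays moved. The work goes in short steps, Python scripts to look and compute and a tool call to move; the robot and the scene stay as the last step left them, time stands still between calls to the robot, and variables do not carry over. Pictures are saved under pics/ and viewed, at most 10 in all, crops included, and the job is handed in when it is done.

Besides the shell and the picture viewer there is one more tool, called after "Call:" as name([rows], argument=value, ...), one row to a line, values as JSON. drive_tool: Moves the arm, as the interface text tells. Its arguments: {"type":"object","properties":{"deltas":{"type":"array","items":{"type":"array"}}},"required":["deltas"]}

```bash
mkdir -p pics
cat > h.py <<'E'
from station import manip
import numpy as np, cv2
def cam(n):
    p=manip.read_camera(n); f=p["color"].shape[0]/2/np.tan(np.radians(p["vertical_fov"])/2)
    p["K"]=np.array([[f,0,p["cx"]],[0,f,p["cy"]],[0,0,1.]]); p["R"]=cv2.Rodrigues(np.array(p["rvec"],float))[0]; p["t"]=np.array(p["tvec"],float).ravel(); return p
def ray(p,uv):
    d=p["R"].T@np.linalg.solve(p["K"],[uv[0],uv[1],1.]); return -p["R"].T@p["t"],d
def at_z(p,uv,z):
    o,d=ray(p,uv); return o+d*(z-o[2])/d[2]
def proj(p,X):
    c=p["R"]@np.array(X,float)+p["t"]; u=p["K"]@c; return u[:2]/u[2]
def tri(obs):
    A=np.zeros((3,3));b=np.zeros(3)
    for p,uv in obs:
        o,d=ray(p,uv); d/=np.linalg.norm(d); M=np.eye(3)-np.outer(d,d); A+=M;b+=M@o
    return np.linalg.solve(A,b)
def save(p,n): cv2.imwrite("pics/"+n,p["color"][:,:,::-1])
E
python3 - <<'E'
from h import *
ps={n:cam(n) for n in ("side","top","wrist")}
im=np.hstack([ps[n]["color"] for n in ("top","side")])
cv2.imwrite("pics/top.png",ps["top"]["color"][:,:,::-1]);cv2.imwrite("pics/side.png",ps["side"]["color"][:,:,::-1]);save(ps["wrist"],"wrist.png")
for q in ["slim_pot_mid","slim_pot","cover_mouth","push_board","squat_pot_mid","pot_rack","glass_bottle","claw_hammer","watering_rose","tag_holder"]:
    for n in ps:
        r=manip.look_for(q,ps[n]); print(q,n,[(np.round(x["point"]).tolist(),round(x["score"],2)) for x in r[:3]])
for n in ps: print(n,-ps[n]["R"].T@ps[n]["t"],ps[n]["R"][2])
E
```

```text
slim_pot_mid side [([264.0, 258.0], 0.97), ([264.0, 223.0], 0.68)]
slim_pot_mid top [([224.0, 215.0], 0.78), ([184.0, 219.0], 0.58), ([292.0, 174.0], 0.55)]
slim_pot_mid wrist []
slim_pot side [([265.0, 255.0], 0.89), ([260.0, 219.0], 0.59), ([229.0, 187.0], 0.2)]
slim_pot top [([184.0, 219.0], 0.95), ([223.0, 216.0], 0.67)]
slim_pot wrist []
cover_mouth side [([225.0, 185.0], 0.71)]
cover_mouth top []
cover_mouth wrist []
push_board side [([228.0, 187.0], 0.64)]
push_board top [([293.0, 175.0], 0.69), ([289.0, 187.0], 0.67)]
push_board wrist []
squat_pot_mid side [([269.0, 305.0], 0.75), ([307.0, 149.0], 0.51), ([228.0, 186.0], 0.5)]
squat_pot_mid top [([135.0, 222.0], 0.68), ([373.0, 267.0], 0.29)]
squat_pot_mid wrist []
pot_rack side [([221.0, 194.0], 0.72)]
pot_rack top [([291.0, 175.0], 0.72), ([372.0, 202.0], 0.7)]
pot_rack wrist []
glass_bottle side [([255.0, 138.0], 0.69), ([268.0, 309.0], 0.52)]
glass_bottle top [([373.0, 200.0], 0.95)]
glass_bottle wrist []
claw_hammer side [([185.0, 305.0], 0.95)]
claw_hammer top [([154.0, 161.0], 0.56), ([156.0, 274.0], 0.23)]
claw_hammer wrist []
watering_rose side [([336.0, 305.0], 0.56)]
watering_rose top [([155.0, 274.0], 0.74)]
watering_rose wrist []
tag_holder side [([307.0, 149.0], 0.63)]
tag_holder top [([370.0, 267.0], 0.58)]
tag_holder wrist []
side [0.4801585  0.94734126 0.79518489] [ 0.03646723 -0.81400674 -0.57970955]
top [ 0.39547992 -0.02918253  1.31563953] [ 1.30563852e-01 -3.34747227e-04 -9.91439846e-01]
wrist [ 0.22489142 -0.50827211  0.38370754] [-0.24367785 -0.06995073 -0.96733035]
```

View pics/top.png

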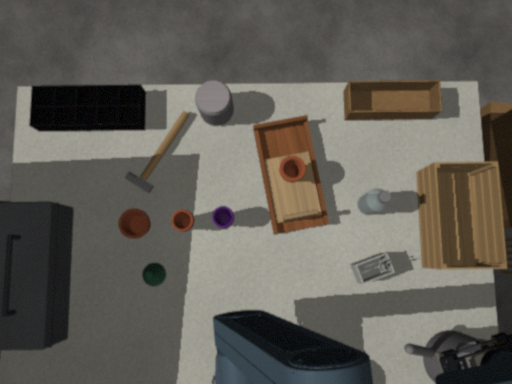

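View pics/side.png

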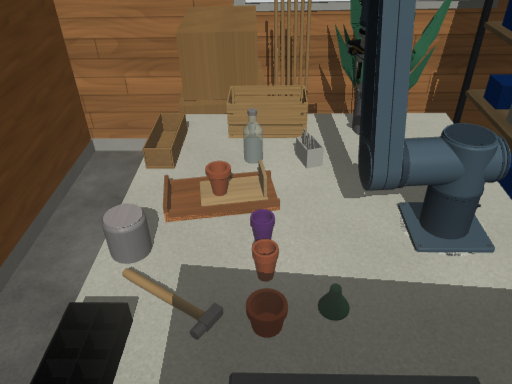

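Run:
```python
from h import *
s=cam("side");t=cam("top")
print("axes base",proj(t,[0,0,0]),proj(t,[.4,0,0]),proj(t,[.4,.3,0]))
for n,z,uv in [("slim",.095,(182.5,220.5)),("cover rim",.118,(292,168)),("purple",.095,(223,217)),("squat",.07,(134,222)),("bottle",.1,(373,201)),("tag",.08,(371,267)),("rose",.05,(154,274)),("hammer",.015,(150,165)),
 ("rackA",.03,(256,126)),("rackB",.03,(306,119)),("rackC",.035,(327,223)),("rackD",.035,(276,232)),("boardL",.1,(279,222)),("boardR",.1,(322,213))]:
    X=at_z(t,uv,z); print(n,X.round(3),"side px",proj(s,X).round())
big=lambda p,x0,y0,x1,y1:cv2.resize(p["color"][y0:y1,x0:x1],None,fx=4,fy=4,interpolation=cv2.INTER_CUBIC)
cv2.imwrite("pics/topc.png",big(t,160,105,340,245)[:,:,::-1])
```

```text
axes base [249.63531317 389.84465355] [248.40099568 253.57873002] [151.08268739 254.74630417]
slim [0.497 0.187 0.095] side px [265. 246.]
cover rim [ 0.643 -0.13   0.118] side px [217. 167.]
purple [0.505 0.07  0.095] side px [263. 215.]
squat [0.496 0.335 0.07 ] side px [265. 302.]
bottle [ 0.546 -0.364  0.1  ] side px [253. 135.]
tag [ 0.357 -0.355  0.08 ] side px [309. 141.]
rose [0.343 0.278 0.05 ] side px [333. 289.]
hammer [0.679 0.305 0.015] side px [185. 307.]
rackA [ 0.796 -0.028  0.03 ] side px [163. 211.]
rackB [ 0.817 -0.185  0.03 ] side px [167. 181.]
rackC [ 0.489 -0.24   0.035] side px [270. 170.]
rackD [ 0.464 -0.085  0.035] side px [278. 199.]
boardL [ 0.489 -0.091  0.1  ] side px [269. 179.]
boardR [ 0.513 -0.215  0.1  ] side px [262. 157.]
```

View pics/topc.png

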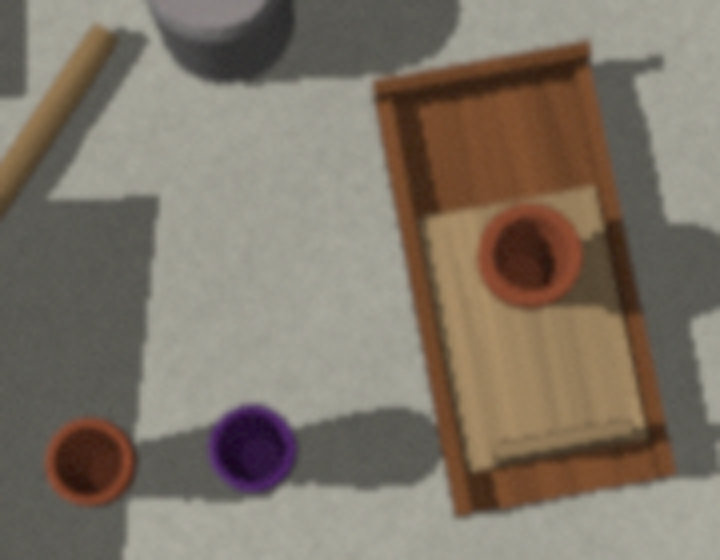

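Run:
```python
from h import *
from scipy.spatial.transform import Rotation as R
s=manip.read_state(); print(s["clock"],s["position"],s["opening"],s["force"],R.from_quat(s["tcp_rot"]).as_matrix().round(3))
```

```text
1.75 [ 0.1566479  -0.52721448  0.21864918] 0.09314467466094328 [ 0.95076908 -0.09887089 -1.04045553] [[ 0.959  0.285 -0.   ]
 [ 0.285 -0.959  0.   ]
 [-0.    -0.    -1.   ]]
```

Call:
drive_tool([
  [-1, [0.015, 0.03, 0.02], 0],
  [-1, [0.018, 0.038, 0.01], 0],
  [-1, [0.018, 0.038, 0.01], 0],
  [-1, [0.018, 0.038, 0.01], 0],
  [-1, [0.018, 0.038, 0], 0],
])

```text
clock: 2.25
position: [0.2444, -0.3445, 0.2701]
tcp_rot: [0.99, 0.144, 0.0, 0.001]
force: [1.6, -0.3, 0.4]
opening: 0.0926
gripper_force: 0.0
```

Call:
drive_tool([
  [-1, [0.018, 0.038, 0], -0.02],
  [-1, [0.018, 0.038, 0], -0.02],
  [-1, [0.018, 0.038, 0], -0.02],
  [-1, [0.018, 0.038, 0], -0.02],
  [-1, [0.018, 0.038, 0], -0.02],
])

```text
clock: 2.75
position: [0.334, -0.1537, 0.269]
tcp_rot: [0.996, 0.094, 0.0, 0.0]
force: [0.8, -0.3, 0.1]
opening: 0.0928
gripper_force: 0.0
```

Call:
drive_tool([
  [-1, [0.018, 0.038, 0], -0.02],
  [-1, [0.018, 0.038, 0], 0],
  [-1, [0.018, 0.038, 0], 0],
  [-1, [0.018, 0.038, 0], 0],
  [-1, [0.018, 0.038, 0], 0],
])

```text
clock: 3.25
position: [0.4241, 0.0366, 0.269]
tcp_rot: [0.996, 0.084, 0.0, 0.0]
force: [0.4, -1.4, 0.2]
opening: 0.0928
gripper_force: 0.0
```

Call:
drive_tool([
  [-1, [0.018, 0.038, 0], 0],
  [-1, [0.018, 0.038, 0], 0],
  [-1, [0.018, 0.038, 0], 0],
  [-1, [0.016, 0.03, 0], 0],
  [-1, [0, 0, 0], 0],
])

```text
clock: 3.75
position: [0.4947, 0.1821, 0.2681]
tcp_rot: [0.996, 0.086, 0.0, -0.001]
force: [-0.2, -0.5, 0.3]
opening: 0.0928
gripper_force: 0.0
```

Run:
```python
from h import *
w=cam("wrist"); save(w,"w1.png")
print(manip.read_state()["position"],proj(w,[.497,.187,.095]))
for q in ["slim_pot_mid","squat_pot_mid"]:
    print([(np.round(x["point"],1).tolist(),round(x["score"],2),at_z(w,x["point"],.0475).round(3)) for x in manip.look_for(q,w)[:3]])
```

```text
[0.49382804 0.1802296  0.26806439] [252.48303052 167.40649789]
[([251.0, 165.5], 0.96, array([0.489, 0.188, 0.047])), ([364.2, 172.1], 0.55, array([0.504, 0.056, 0.047]))]
[([121.6, 139.5], 0.69, array([0.494, 0.339, 0.047]))]
```

View pics/w1.png

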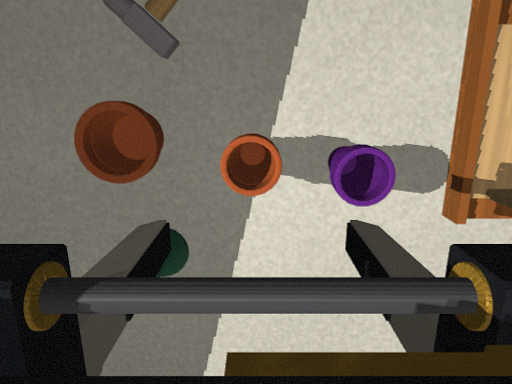

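Call:
drive_tool([
  [-1, [0.006, 0.009, -0.032], 0],
  [-1, [0, 0, -0.04], 0],
  [-1, [0, 0, -0.04], 0],
  [-1, [0, 0, -0.04], 0],
  [-1, [0, 0, -0.03], 0],
])

```text
clock: 4.4
position: [0.4983, 0.186, 0.0849]
tcp_rot: [0.997, 0.083, -0.001, 0.0]
force: [0.1, 0.5, -0.2]
opening: 0.093
gripper_force: 0.0
```

Call:
drive_tool([
  [-1, [0, 0, -0.012], 0],
  [-1, [0, 0, -0.008], 0],
  [-1, [0, 0, 0], 0],
  [0, [0, 0, 0], 0],
  [0.2, [0, 0, 0], 0],
])

```text
clock: 4.9
position: [0.5008, 0.1879, 0.0682]
tcp_rot: [0.996, 0.084, 0.001, -0.0]
force: [0.3, -0.5, 0.4]
opening: 0.0815
gripper_force: 0.0
```

Call:
drive_tool([
  [0.3, [0, 0, 0], 0],
  [0.4, [0, 0, 0], 0],
  [0.5, [0, 0, 0], 0],
  [0.6, [0, 0, 0], 0],
  [0.6, [0, 0, 0], 0],
])

```text
clock: 5.4
position: [0.5002, 0.1881, 0.0673]
tcp_rot: [0.996, 0.084, 0.001, -0.0]
force: [-1.0, 0.8, 5.6]
opening: 0.0637
gripper_force: 35.7
```

Call:
drive_tool([
  [0.6, [0, 0, 0], 0],
  [0.6, [0, 0, 0.01], 0],
  [0.6, [0, 0, 0.02], 0],
  [0.6, [0, 0, 0.03], 0],
  [0.6, [0, 0, 0.04], 0],
])

```text
clock: 5.9
position: [0.4977, 0.1873, 0.1659]
tcp_rot: [0.996, 0.084, -0.003, 0.0]
force: [1.0, -0.2, -1.3]
opening: 0.0639
gripper_force: 35.7
```

Call:
drive_tool([
  [0.6, [0, 0, 0.04], 0],
  [0.6, [0, -0.02, 0.03], 0],
  [0.6, [0.01, -0.03, 0.01], 0],
  [0.6, [0.014, -0.035, 0], 0],
  [0.6, [0.014, -0.035, 0], 0],
])

```text
clock: 6.4
position: [0.5375, 0.0667, 0.2474]
tcp_rot: [0.996, 0.085, 0.0, 0.0]
force: [0.7, 0.5, -2.5]
opening: 0.0638
gripper_force: 35.7
```

Call:
drive_tool([
  [0.6, [0.014, -0.035, 0], 0],
  [0.6, [0.014, -0.035, 0], 0],
  [0.6, [0.014, -0.03, 0], 0],
  [0.6, [0.01, -0.02, 0], 0],
  [0.6, [0, 0, 0], 0],
])

```text
clock: 6.9
position: [0.5903, -0.0549, 0.2459]
tcp_rot: [0.997, 0.083, -0.001, 0.0]
force: [0.3, 0.8, -1.7]
opening: 0.0639
gripper_force: 35.7
```

Run:
```python
from h import *
w=cam("wrist"); save(w,"w2.png"); s=cam("side"); t=cam("top")
st=manip.read_state(); print(st["position"],st["force"],st["opening"],proj(w,[.643,-.13,.118]))
for n,p in (("w",w),("s",s),("t",t)):
  for q in ["cover_mouth","slim_pot_mid","push_board"]:
    print(n,q,[(np.round(x["point"],1).tolist(),round(x["score"],2)) for x in manip.look_for(q,p)[:3]])
```

```text
[ 0.58909223 -0.05134373  0.24639159] [ 0.41829733  0.97689539 -1.18034342] 0.06436525103060269 [351.91161134 135.92799302]
w cover_mouth [([336.8, 146.6], 0.96)]
w slim_pot_mid [([255.1, 240.4], 0.79), ([132.0, 222.6], 0.6)]
w push_board [([334.3, 143.5], 0.81)]
s cover_mouth [([226.1, 185.7], 0.9)]
s slim_pot_mid [([261.8, 223.3], 0.96), ([231.4, 147.2], 0.69)]
s push_board [([227.1, 185.9], 0.81), ([266.4, 306.2], 0.7)]
t cover_mouth [([301.9, 199.3], 0.65)]
t slim_pot_mid [([266.7, 188.6], 0.69), ([228.8, 213.1], 0.52)]
t push_board [([369.1, 266.6], 0.72), ([301.4, 198.2], 0.65)]
```

View pics/w2.png

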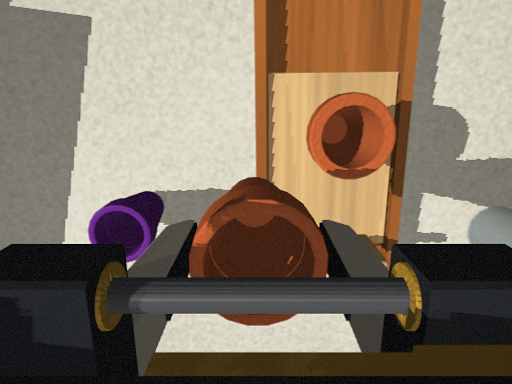

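```bash
cat >> h.py <<'E'
def circ(p,c,r,z):
    a=np.linspace(0,2*np.pi,90); return np.array([proj(p,[c[0]+r*np.cos(k),c[1]+r*np.sin(k),z]) for k in a])
E
python3 - <<'E'
from h import *
w=cam("wrist"); st=manip.read_state(); P=st["position"]; print(P)
im=w["color"][:,:,::-1].copy()
for c,r,z,col in [((.643,-.13),.038,.118,(0,255,0)),((.643,-.13),.0275,.118,(0,255,0)),(P,.032,P[2]+.028,(255,255,0)),(P,.025,P[2]+.028,(255,255,0)),(P,.02,P[2]-.067,(255,0,0))]:
    cv2.polylines(im,[np.round(circ(w,c,r,z)*16).astype(np.int32)],True,col,1,cv2.LINE_AA,4)
cv2.imwrite("pics/w3.png",cv2.resize(im[70:340,170:430],None,fx=2.2,fy=2.2,interpolation=cv2.INTER_CUBIC))
E
```

```text
[ 0.58961029 -0.05191437  0.24675728]
```

View pics/w3.png

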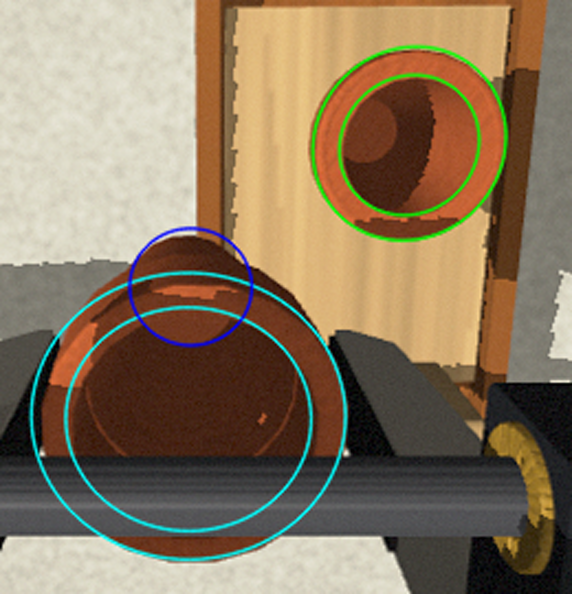

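Call:
drive_tool([
  [0.6, [0.01, -0.015, 0], 0],
  [0.6, [0.02, -0.03, 0], 0],
  [0.6, [0.015, -0.022, 0], 0],
  [0.6, [0.0085, -0.011, 0], 0],
  [0.6, [0, 0, -0.02], 0],
])

```text
clock: 8.05
position: [0.6462, -0.1343, 0.2287]
tcp_rot: [0.997, 0.083, 0.003, 0.002]
force: [1.3, 0.0, -1.1]
opening: 0.0638
gripper_force: 35.7
```

Call:
drive_tool([
  [0.6, [0, 0, -0.02], 0],
  [0.6, [0, 0, 0], 0],
  [0.6, [0, 0, 0], 0],
])

```text
clock: 8.35
position: [0.6433, -0.1309, 0.2065]
tcp_rot: [0.996, 0.084, -0.0, -0.0]
force: [0.1, -0.3, -1.4]
opening: 0.0639
gripper_force: 35.7
```

Run:
```python
from h import *
w=cam("side"); st=manip.read_state(); P=st["position"]; print(P,st["force"])
im=w["color"][:,:,::-1].copy(); im=cv2.resize(im[120:220,160:290],None,fx=6,fy=6,interpolation=cv2.INTER_CUBIC)
for c,r,z,col in [((.642,-.13),.038,.118,(0,255,0)),(P,.032,P[2]+.028,(255,255,0)),(P,.02,P[2]-.067,(255,0,0))]:
    q=(circ(w,c,r,z)-[160,120]+.5)*6-.5
    cv2.polylines(im,[np.round(q*16).astype(np.int32)],True,col,1,cv2.LINE_AA,4)
cv2.imwrite("pics/s3.png",im)
```

```text
[ 0.64375614 -0.13087736  0.20743473] [-0.24804569  0.31017554 -0.74365447]
```

View pics/s3.png

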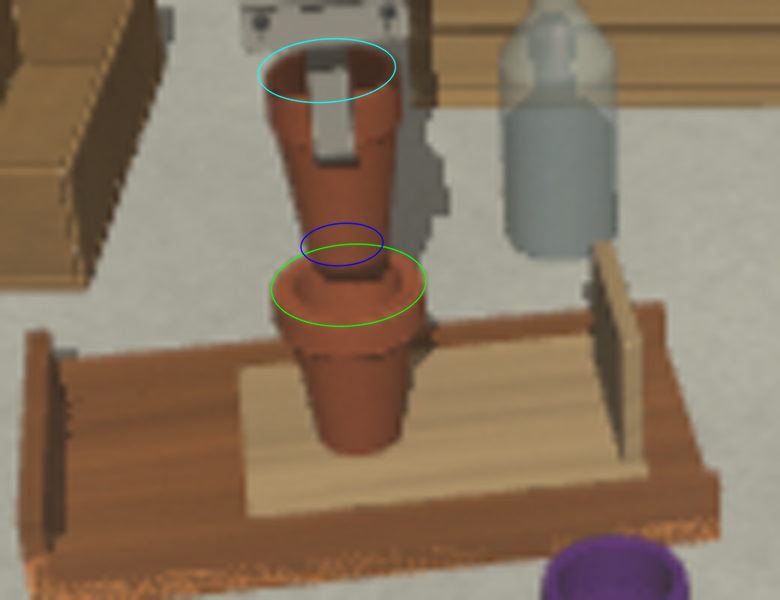

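Call:
drive_tool([
  [0.6, [0.001, 0.0005, -0.01], 0],
  [0.6, [0, 0, -0.015], 0],
  [0.6, [0, 0, -0.012], 0],
  [0.6, [0, 0, -0.008], 0],
  [0.6, [0, 0, -0.003], 0],
])

```text
clock: 8.9
position: [0.6437, -0.1295, 0.1575]
tcp_rot: [0.996, 0.084, -0.001, -0.0]
force: [1.0, 0.6, -0.6]
opening: 0.0639
gripper_force: 35.7
```

Call:
drive_tool([
  [0.6, [0, 0, -0.0015], 0],
  [0.6, [0, 0, -0.0015], 0],
  [0.6, [0, 0, -0.0015], 0],
  [0.6, [0, 0, 0], 0],
])

```text
clock: 9.3
position: [0.6443, -0.1298, 0.1543]
tcp_rot: [0.996, 0.084, 0.0, 0.0]
force: [-0.5, -0.9, -1.9]
opening: 0.0642
gripper_force: 35.7
```

Call:
drive_tool([
  [0.6, [0, 0, -0.0015], 0],
  [0.6, [0, 0, -0.0015], 0],
  [0.6, [0, 0, -0.0015], 0],
  [0.6, [0, 0, -0.0015], 0],
])

```text
clock: 9.7
position: [0.6442, -0.1299, 0.1481]
tcp_rot: [0.996, 0.084, 0.0, 0.0]
force: [0.1, 0.2, -1.5]
opening: 0.0639
gripper_force: 35.7
```

Call:
drive_tool([
  [0.6, [0, 0, -0.0015], 0],
  [0.6, [0, 0, -0.0015], 0],
])

```text
clock: 9.9
position: [0.6444, -0.1301, 0.1452]
tcp_rot: [0.996, 0.084, 0.0, 0.0]
force: [-0.0, -2.2, -0.4]
opening: 0.0638
gripper_force: 35.7
```

Call:
drive_tool([
  [0.6, [0, 0, -0.0015], 0],
  [0.6, [0, 0, -0.0015], 0],
])

```text
clock: 10.1
position: [0.6445, -0.1304, 0.1424]
tcp_rot: [0.996, 0.084, 0.0, 0.001]
force: [0.5, -3.5, 0.7]
opening: 0.0641
gripper_force: 35.6
```

Call:
drive_tool([
  [0.6, [0, -0.0015, 0], 0],
  [0.6, [0, 0, 0], 0],
])

```text
clock: 10.3
position: [0.6439, -0.131, 0.1418]
tcp_rot: [0.996, 0.084, -0.0, -0.0]
force: [0.5, -1.8, -1.9]
opening: 0.0639
gripper_force: 35.7
```

Call:
drive_tool([
  [0.6, [0, 0, -0.0015], 0],
  [0.6, [0, 0, 0], 0],
])

```text
clock: 10.5
position: [0.6441, -0.1311, 0.1403]
tcp_rot: [0.996, 0.084, -0.0, -0.0]
force: [0.8, -0.9, -1.8]
opening: 0.064
gripper_force: 35.7
```

Call:
drive_tool([
  [0.6, [0, -0.0005, -0.0015], 0],
  [0.6, [0, 0, -0.0015], 0],
])

```text
clock: 10.7
position: [0.6441, -0.1316, 0.1374]
tcp_rot: [0.996, 0.084, -0.0, -0.0]
force: [0.7, -0.5, -0.5]
opening: 0.0641
gripper_force: 35.7
```

Call:
drive_tool([
  [0.6, [0, 0, -0.001], 0],
  [0.6, [0, 0, -0.001], 0],
])

```text
clock: 10.9
position: [0.6444, -0.1315, 0.1361]
tcp_rot: [0.996, 0.084, 0.0, -0.0]
force: [-0.3, 1.3, 4.0]
opening: 0.064
gripper_force: 35.7
```

Call:
drive_tool([
  [-0.4, [0, 0, 0], 0],
  [-0.45, [0, 0, 0], 0],
  [-0.6, [0, 0, 0], 0],
  [-0.8, [0, 0, 0], 0],
  [-1, [0, 0, 0], 0],
])

```text
clock: 11.4
position: [0.6442, -0.1319, 0.1357]
tcp_rot: [0.996, 0.084, 0.0, 0.0]
force: [-0.2, 0.8, -0.8]
opening: 0.0857
gripper_force: 0.0
```

Call:
drive_tool([
  [-1, [0, 0, 0], 0],
  [-1, [0, 0, 0], 0],
  [-1, [0, 0, 0.005], 0],
  [-1, [0, 0, 0.015], 0],
  [-1, [0, 0, 0.03], 0],
])

```text
clock: 11.9
position: [0.6426, -0.1312, 0.1838]
tcp_rot: [0.996, 0.084, -0.002, -0.001]
force: [0.8, 0.4, -0.4]
opening: 0.0926
gripper_force: 0.0
```

Call:
drive_tool([
  [-1, [0, 0, 0.04], 0],
  [-1, [0, 0, 0.04], 0],
  [-1, [-0.03, 0, 0.02], 0],
  [-1, [-0.04, 0, 0], 0],
  [-1, [-0.04, 0, 0], 0],
])

```text
clock: 12.4
position: [0.5335, -0.1318, 0.2869]
tcp_rot: [0.996, 0.085, 0.001, 0.001]
force: [-0.4, -0.0, 0.4]
opening: 0.0928
gripper_force: 0.0
```

Run:
```python
from h import *
s=cam("side"); w=cam("wrist"); t=cam("top"); st=manip.read_state(); P=st["position"]; print(P,st["force"])
def ov(p,x0,y0,x1,y1,f):
    im=cv2.resize(p["color"][y0:y1,x0:x1,::-1],None,fx=f,fy=f,interpolation=cv2.INTER_CUBIC)
    for c,r,z,col in [((.642,-.131),.038,.118,(0,255,0)),((.642,-.131),.032,.159,(255,255,0))]:
        q=(circ(p,c,r,z)-[x0,y0]+.5)*f-.5
        cv2.polylines(im,[np.round(q*16).astype(np.int32)],True,col,1,cv2.LINE_AA,4)
    return im
a=ov(s,170,130,290,230,4); b=ov(w,192,0,512,400,1.0); 
h=np.zeros((400,800,3),np.uint8); h[:a.shape[0],:480]=a; h[:b.shape[0],480:800]=b
cv2.imwrite("pics/n.png",h)
```

```text
[ 0.53246789 -0.13148123  0.2867294 ] [0.73948058 0.45645067 0.45337956]
```

View pics/n.png

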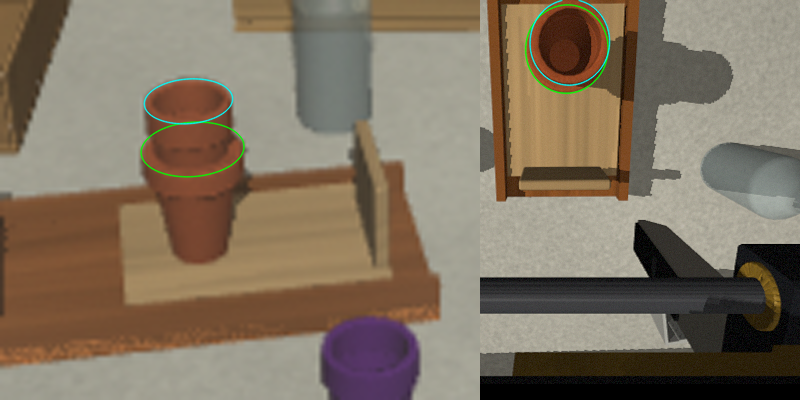

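Call:
drive_tool([
  [1, [-0.025, -0.01, 0], 0],
  [1, [-0.03, -0.012, 0], 0],
  [1, [-0.023, -0.0085, -0.02], 0],
  [1, [0, 0, -0.04], 0],
  [1, [0, 0, -0.04], 0],
])

```text
clock: 13.05
position: [0.4578, -0.1636, 0.186]
tcp_rot: [0.996, 0.084, 0.002, 0.001]
force: [0.3, 0.3, -0.3]
opening: 0.0576
gripper_force: 0.0
```

Call:
drive_tool([
  [1, [0, 0, -0.04], 0],
  [1, [0, 0, -0.04], 0],
  [1, [0, 0, -0.03], 0],
  [1, [0, 0, -0.017], 0],
  [1, [0, 0, 0], 0],
])

```text
clock: 13.55
position: [0.4558, -0.1617, 0.0563]
tcp_rot: [0.996, 0.084, -0.002, -0.001]
force: [-0.1, 0.7, 0.1]
opening: 0.018
gripper_force: 0.0
```

Call:
drive_tool([
  [1, [0.01, 0.0017, 0], 0],
  [1, [0.01, 0.0017, 0], 0],
  [1, [0.005, 0.0008, 0], 0],
  [1, [0.005, 0.0008, 0], 0],
  [1, [0.005, 0.0008, 0], 0],
])

```text
clock: 14.05
position: [0.492, -0.1564, 0.0592]
tcp_rot: [0.996, 0.085, 0.0, 0.0]
force: [-0.3, -0.7, -0.9]
opening: 0.0002
gripper_force: 0.0
```

Call:
drive_tool([
  [1, [0.003, 0.0005, 0], 0],
  [1, [0.003, 0.0005, 0], 0],
  [1, [0.003, 0.0005, 0], 0],
  [1, [0.004, 0.0007, 0], 0],
  [1, [0.004, 0.0007, 0], 0],
])

```text
clock: 14.55
position: [0.5081, -0.1534, 0.0586]
tcp_rot: [0.996, 0.084, -0.0, -0.0]
force: [-3.0, 0.2, 2.5]
opening: 0.0007
gripper_force: 1.4
```

Call:
drive_tool([
  [1, [0.005, 0.0008, 0], 0],
  [1, [0.005, 0.0008, 0], 0],
  [1, [0.005, 0.0008, 0], 0],
  [1, [0.005, 0.0008, 0], 0],
  [1, [0.005, 0.0008, 0], 0],
])

```text
clock: 15.05
position: [0.5334, -0.1491, 0.0584]
tcp_rot: [0.996, 0.084, -0.0, -0.0]
force: [-2.9, 1.1, 0.4]
opening: 0.0004
gripper_force: 1.5
```

Call:
drive_tool([
  [1, [0.005, 0.0008, 0], 0],
  [1, [0.005, 0.0008, 0], 0],
  [1, [0.005, 0.0008, 0], 0],
  [1, [0.005, 0.0008, 0], 0],
  [1, [0.005, 0.0008, 0], 0],
])

```text
clock: 15.55
position: [0.5584, -0.1454, 0.0585]
tcp_rot: [0.996, 0.084, -0.0, -0.0]
force: [-2.8, 1.2, -0.8]
opening: 0.0006
gripper_force: 1.5
```

Call:
drive_tool([
  [1, [0.005, 0.0008, 0], 0],
  [1, [0.005, 0.0008, 0], 0],
  [1, [0.005, 0.0008, 0], 0],
  [1, [0.003, 0.0005, 0], 0],
  [1, [0.003, 0.0005, 0], 0],
])

```text
clock: 16.05
position: [0.5795, -0.1422, 0.0587]
tcp_rot: [0.996, 0.084, 0.0, 0.0]
force: [-3.6, 0.7, -0.6]
opening: 0.0007
gripper_force: 1.4
```

Call:
drive_tool([
  [1, [0.003, 0.0005, 0], 0],
  [1, [0.003, 0.0005, 0], 0],
  [1, [0.003, 0.0005, 0], 0],
])

```text
clock: 16.35
position: [0.5884, -0.1406, 0.0587]
tcp_rot: [0.996, 0.084, -0.0, -0.0]
force: [-3.3, 1.0, -0.1]
opening: 0.0006
gripper_force: 1.4
```

Call:
drive_tool([
  [1, [0.002, 0.0003, 0], 0],
  [1, [0.002, 0.0003, 0], 0],
  [1, [0.002, 0.0003, 0], 0],
])

```text
clock: 16.65
position: [0.589, -0.1404, 0.0587]
tcp_rot: [0.996, 0.085, -0.005, -0.0]
force: [-24.4, -4.5, 14.9]
opening: 0.0004
gripper_force: 13.1
```

Call:
drive_tool([
  [1, [-0.005, -0.0008, 0], 0],
  [1, [-0.01, -0.0017, 0], 0],
  [1, [-0.03, -0.005, 0], 0],
  [1, [-0.04, -0.007, 0], 0],
  [1, [-0.04, -0.007, 0.02], 0],
])

```text
clock: 17.15
position: [0.4671, -0.1608, 0.0771]
tcp_rot: [0.996, 0.085, -0.001, -0.001]
force: [0.1, -1.0, 1.1]
opening: 0.0006
gripper_force: 0.0
```

Call:
drive_tool([
  [1, [-0.01, 0, 0.04], 0],
  [1, [0, 0, 0.04], 0],
  [1, [0, 0, 0.04], 0],
  [1, [0, 0, 0.04], 0],
  [1, [0, 0, 0], 0],
])

```text
clock: 17.65
position: [0.4625, -0.1634, 0.2452]
tcp_rot: [0.996, 0.084, 0.006, 0.004]
force: [0.3, -0.3, 0.0]
opening: 0.0003
gripper_force: 0.0
```

Run:
```python
from h import *
s=cam("side"); w=cam("wrist"); print(manip.read_state()["position"],manip.read_state()["force"])
a=cv2.resize(s["color"][100:330,130:350,::-1],None,fx=2,fy=2); h=np.zeros((460,800,3),np.uint8); h[:,:440]=a; h[:384,440:800]=w["color"][:,76:436,::-1]
cv2.imwrite("pics/f.png",h)
```

```text
[ 0.46000086 -0.16178732  0.23989605] [-0.20853742  0.95966537 -0.39702994]
```

View pics/f.png

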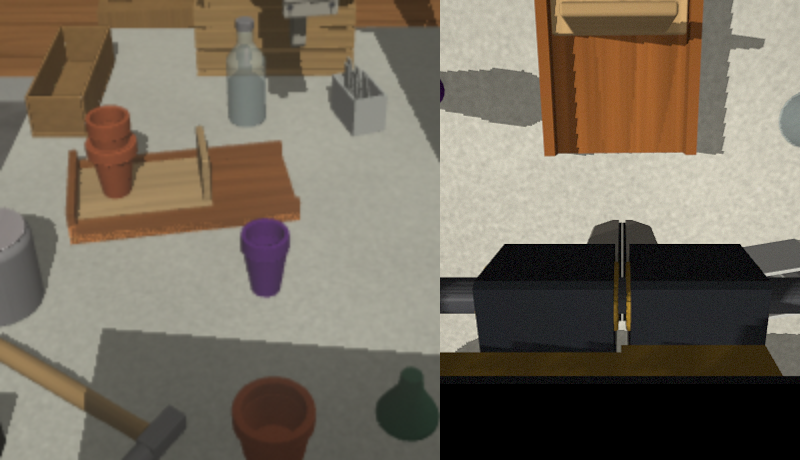

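The tray is against the back stop (side view, about (75,185) in the picture). The pot stands nested and upright at (108,150), nothing else has been disturbed, and the gripper is clear.

```bash
python3 -c "
from station import manip
print(manip.close_job())"
```

```text
the job is handed in; nothing more can be done
None
```

I nested the slim pot in the cover pot, let go of it, pushed the tray home against the back stop, and handed the job in; the last pictures show the pot upright and nothing else disturbed, but the hand-in returned no verdict.

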